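Open the drying bay's counterweighted bar and draw out the bottom ware board

TASK

Swing the counterweighted bar of the drying bay up past its balance point so that it stays open by itself. Then draw the ware board out by its handle from under the stack, leaving the two plaster slabs and the little pot standing upright in the bay, and lay the board flat in the middle of the bare magazine pad at the front of the table. Do not disturb the mug, the jar or the tall bottle.

Things in the scene. Friction and masses are not known exactly. Their poses are not given: they have to be found in the camera images.
- drying_bay: Fixed bay. Origin: table top, under the slab stack's middle; x to its back (mouth at -x), y left, z up. Base 12 mm thick, x -170 to 65, y -100 to 150 mm. 12 mm steel pins at x -58, y -60 and +60, top z 50, stand before the slabs beside the ware board and keep the slabs from following it. Side cheeks (y -85, +85, top z 38) and back board (x 62, top z 62) enclose the slabs.
- gate (a joint): Counterweighted bar's angle, rad: 0 = closed (level across the mouth, 4 mm in front of the board's handle, which it blocks); grows as the free end rises; stop at 1.8 (standing, just past vertical, at the left, tip 256 mm up). Moves freely: below about 0.75 it falls shut, above about 0.8 it falls open to the stop by itself. Lifting its free end takes about 2 N.
- gate_hinge (a point): The hinge pin of the bar, fixed in the bay at x -148, y +125, z 56 mm of the bay's frame; the pin runs along the bay's x axis.
- gate_grip (a point): Middle of the wooden grip on the bar's free end, 182.5 mm from the hinge pin; closed: x -148, y -57.5, z 56 mm of the bay. Grip 45 mm long along the bar, 20 wide (bay's x: pinch it so; it turns between the fingers as the bar swings), 24 high; the bar ends 22.5 mm beyond this point. A 32 mm thick counterweight stands on a 50 mm crank at the hinge.
- ware_board: Loose plywood board, 180 (x) by 80 by 6 mm, 0.11 kg, bottom of the stack, with an upright handle block at its front. Origin: underside, middle of the outline; x away from the handle, z up. Starts on the base, origin about 45 mm in front of the bay's, x axes parallel; rear 95 mm under the slabs: draw it at least 100 mm along the bay's -x to free it (5 to 8 N).
- board_handle (a point): On the board's handle block, 40 mm above the board's underside, 73 mm from its origin towards -x. The block is 34 mm long (x), 26 mm wide (y, the direction to pinch it in), its top 60 mm above the board's underside.
- slab_lower: Loose plaster slab 100 (x) by 150 (y) by 12 mm, 0.15 kg, lying on the ware board. Origin: middle of the underside. When the board leaves, it sinks 6 mm to the base plate.
- slab_upper: Second plaster slab, same size, on the first. Origin: middle of the underside.
- pot: Small round unglazed pot with a neck, 66 mm wide, 82 mm high, 0.16 kg, standing on the upper slab. Origin: middle of its foot.
- pad: The bare magazine used as a pad, 198 by 206 mm, its surface about 13 mm above the table, fixed, at the front left or front right of the table (not the magazines under the tall figure). Origin: middle of its underside, on the table top.
- tool_box: Bystander, fixed: clear open box of small tools, 91 by 160 by 33 mm, on the other side of the table from the pad. Origin: middle of the underside.
- mug: Bystander, loose: cream mug, 75 by 110 mm with its handle, 118 mm high. Origin: middle of its outline, at the foot.
- capped_jar: Bystander, loose: jar with a screw cap, 76 mm wide, 99 mm high. Origin: middle of its foot.
- tall_bottle: Bystander, loose: brown bottle with a white cap, 78 mm wide, 177 mm high, right of the bay. Origin: middle of its foot.
Not all that is in view belongs to the job. What is shaped like the pot but green is not meant.

How it is judged:
By the outcome, as a careful person would: the job done as asked, in the order asked, and still so for the second after the job is handed in, with the robot touching nothing.
It also fails if it takes over 64 s, if anything falls off the work surface, if the arm or the gripper's body presses on something with over 40 N, if the wrist force passes 120 N, or if a joint passes its speed limit or range.

ROBOT

A 6-joint arm with a two-finger parallel gripper is mounted at the origin on a cart in front of the work surface, level with it; the furniture and walls round the work are solid. World frame = base frame: x ahead of the robot, y to its left, z up, the work surface at z = 0. Lengths are in m, angles in rad, forces in N, time in s.
With the tool pointing down it reaches from about 0.425 to 0.95 m from the base axis. Payload 3.5 kg.
Tool frame: the origin (TCP) lies between the finger pads; the fingertips stand 19 mm ahead of it and the grasp point (between the pads) is the TCP (ctrl.nose_length is the distance from the TCP to the fingertips, in m); z points along the fingers, y is the line along which they close (so a half turn about z gives the same grasp; the last joint's range is limited). The gripper opens to 85 mm and grips with 20 to 120 N. Pads are 22 mm wide; open, the fingers measure 114 mm over their backs; the gripper's body (76 mm by 85 mm) begins 54 mm behind the grasp point. The pads swing forward as they close: fully open they stand 13 mm farther back than shut.
Start: joints at [-1.364, 0.286, 1.577, -0, 1.279, -0.15], TCP at [0.236, -0.632, 0.25] pointing down, gripper open.
Joint ranges: [-2.77, 2.77], [-0.9, 2.22], [0.21, 2.48], [-1.53, 4.67], [0.24, 2.81], [-2.84, 2.84]. Speed limits (rad/s): [2.79, 2.79, 3.14, 3.14, 3.14, 3.14].

INTERFACE

Orientations are given as a unit quaternion [x, y, z, w].
In Python, from plant import ctrl gives the robot as it stands.
- The arm moves only by the tool apply_moves, never from a script. Its argument "series" is a list of rows, each a list of 6 numbers: the shift along the world's x, y, z scaled (see below), then the turn, a rotation vector about the world's x, y, z scaled (see below). A call has 1 to 20 rows; each row is the pose to reach, as a shift and turn from the pose commanded when the call began; what a row does not reach only later rows make up. The controller multiplies each number of a shift by 0.8 m and each number of a turn by 45 degrees. A row lasts 1/8 s, in which the tool goes at most 62.5 mm and 10.7 degrees, less where a joint would pass 70% of its speed; a pose out of reach is approached as far as the arm can. A call with a number of a shift or a turn outside -1 to 1 is refused whole. A call with a gripper value outside its range is refused whole. "jaw" is the opening, from 0 (shut) to 1 (fully open), set as the call begins (left out, the last holds). The fingers move at their own pace and stop on an object; "squeeze" is the grip in N (left out, the last holds). Time passes only in rows, so rows that repeat a pose let the fingers close. It gives the time, the measured TCP pose, the force, the opening and the grip force at its end, in the units of the state.
- ctrl.get_state(): the state, without advancing time (a new reading comes with each control period).
- ctrl.read_camera(name): name is "side" or "top" or "wrist"; returns the picture (400x640x3 uint8, red, green, blue); there is no depth.
- ctrl.get_calibration(name): a dict with "fx", "fy", "cx", "cy" (pixels), "dist_coeffs" ([k1, k2, p1, p2, k3] as OpenCV has them; the pictures are not rectified), "xyz" and "orientation" of the camera in the world; the wrist camera has in their place "hand_eye" (4x4, takes a point from camera to tool coordinates, whose origin is the TCP and whose axes are the flange's). Camera axes: x right, y up, looking along -z (the intrinsics and any distortion apply to the point x, -y, -z); pixel columns grow to the right and rows downward; lengths in m; the calibration is good to about 2 mm. A picture is of the moment at which its call begins: read the wrist's pose just before it. get_calibration takes no time and is no camera call.
- ctrl.sign_off(): hands the job in; it is judged then, once.
Trained networks look in the newest picture that a camera, given by its name, has taken for a name from the list of things; names that differ only in an ending like _2 or _b are one class to them, and where a whole thing is asked for, a point or a joint stands for the part that bears it (a point fixed in the world has none). Each returns a list of dicts, best first, with "p" (0 to 1); they miss things now and then, are a little off and sometimes report something else, mostly with a low value. They report only what shows in the picture. A call takes as long as a camera call. They do not tell look-alikes from the thing itself.
- ctrl.boxes_of(thing, camera): "xy" ([column, row] as shares, 0 to 1, of the picture: columns of its width, rows of its height, amid what is visible of it).
- ctrl.silhouettes(thing, camera): "pixels" (400x640 bool, what is visible of it) and "xy" ([column, row] as shares, 0 to 1, of the picture: columns of its width, rows of its height, amid what is visible of it).
The state is a dict: "time": time; "qpos": joint angles; "dq": joint speeds; "joint_efforts": joint torques, N m; "eef_pos": TCP position; "tcp_rot": TCP orientation; "contact_force": force on the tool from outside, world axes, zero at the start; "wrist_torque": the same for the moment, N m; "opening": opening from 0.0 (shut) to 1.0 (fully open); "finger_force": force on a finger pad.
Only numpy, scipy, OpenCV 4.12 (cv2) and the standard library are available. Lean on these libraries where they do the work, as an engineer would, in place of code of your own. Each camera call takes 0.05 s, during which the arm holds its last target. There are 200 camera calls.

## Working session

There is one attempt and no reset: what is moved stays moved. The work goes in short steps, Python scripts to look and compute and a tool call to move; the robot and the scene stay as the last step left them, time stands still between calls to the robot, and variables do not carry over. Pictures are saved under pics/ and viewed, at most 10 in all, crops included, and the job is handed in when it is done.

Besides the shell and the picture viewer there is one more tool, called after ">>>" as name([rows], argument=value, ...), one row to a line, values as JSON. apply_moves: Moves the arm, as the interface text tells. Shifts and turns lie within -1 to 1; 1 stands for 0.8 m of shift or 45 degrees of turn. Its arguments: {"type":"object","properties":{"series":{"type":"array"},"jaw":{"type":"number"},"squeeze":{"type":"number"}},"required":["series"]}

```bash
ls; mkdir -p pics
cat > h.py <<'E'
import numpy as np, cv2, json
from scipy.spatial.transform import Rotation as R
from plant import ctrl
def cam(name, st=None):
    c=ctrl.get_calibration(name)
    K=np.array([[c['fx'],0,c['cx']],[0,c['fy'],c['cy']],[0,0,1.]]);d=np.array(c['dist_coeffs'],float)
    if 'hand_eye' in c:
        T=np.eye(4);T[:3,:3]=R.from_quat(st['tcp_rot']).as_matrix();T[:3,3]=st['eef_pos'];M=T@np.array(c['hand_eye'])
        return K,d,M[:3,:3],M[:3,3]
    return K,d,R.from_quat(c['orientation']).as_matrix(),np.array(c['xyz'])
def ray(C,uv):
    K,d,r,t=C
    p=cv2.undistortPoints(np.array([[uv]],float),K,d)[0,0]
    v=r@np.array([p[0],-p[1],-1]);return t,v/np.linalg.norm(v)
def onz(C,uv,z):
    t,v=ray(C,uv);return t+v*(z-t[2])/v[2]
def proj(C,P):
    K,d,r,t=C
    q=(np.atleast_2d(P)-t)@r*np.array([1,-1,-1])
    return cv2.projectPoints(q,np.zeros(3),np.zeros(3),K,d)[0][:,0]
def save(name,im): cv2.imwrite('pics/'+name,im[:,:,::-1])
E
python3 - <<'E'
from h import *
for n in('top','side'):
    im=ctrl.read_camera(n);save(n+'0.png',im)
    c=ctrl.get_calibration(n);print(n,c)
    C=cam(n)
    for th in['gate','gate_grip','ware_board','board_handle','slab_upper','pot','pad','tool_box','mug','capped_jar','tall_bottle','drying_bay']:
        for b in ctrl.boxes_of(th,n)[:3]:
            uv=np.array(b['xy'])*[640,400];print(th,round(b['p'],2),uv.round(),onz(C,uv,0.013).round(3))
print(ctrl.get_state());print(ctrl.nose_length)
E
```

```text
pics
top {'fx': 401.12375074303367, 'fy': 401.12375074303367, 'cx': 320.25041544982605, 'cy': 203.82299221718296, 'dist_coeffs': array([-0.07530176,  0.        ,  0.        ,  0.        ,  0.        ]), 'xyz': array([5.02348043e-01, 9.18992474e-04, 1.32723541e+00]), 'orientation': array([ 0.01099279, -0.02052842, -0.69658236,  0.71709885])}
gate 0.82 [281. 189.] [0.605 0.116 0.013]
gate_grip 0.69 [281. 191.] [0.6   0.115 0.013]
ware_board 0.88 [308. 181.] [0.635 0.027 0.013]
board_handle 0.61 [308. 180.] [0.639 0.026 0.013]
slab_upper 0.95 [317. 157.] [ 0.717 -0.001  0.013]
pot 0.88 [318. 146.] [ 0.754 -0.002  0.013]
pot 0.8 [368. 171.] [ 0.676 -0.17   0.013]
pot 0.78 [371. 216.] [ 0.526 -0.185  0.013]
pad 0.92 [212. 238.] [0.437 0.334 0.013]
pad 0.35 [315. 156.] [0.718 0.005 0.013]
tool_box 0.65 [413. 244.] [ 0.439 -0.326  0.013]
mug 0.63 [283. 189.] [0.606 0.107 0.013]
mug 0.17 [293. 174.] [0.658 0.078 0.013]
capped_jar 0.96 [273. 260.] [0.374 0.133 0.013]
capped_jar 0.54 [341. 265.] [ 0.363 -0.089  0.013]
tall_bottle 0.92 [427. 180.] [ 0.649 -0.369  0.013]
drying_bay 0.75 [291. 17
[... 1351 characters left out ...]
 1.3, 'qpos': array([-1.36402291e+00,  2.86327032e-01,  1.57667457e+00,  1.04914387e-05,
        1.27860069e+00, -1.50009367e-01]), 'dq': array([-0.00279773, -0.00175178,  0.00095897, -0.00100738,  0.0011446 ,
       -0.00032419]), 'joint_efforts': array([-9.59463141e-04, -4.05958092e+01, -2.92932791e+01, -1.94214495e-04,
        4.87829438e-04,  1.46592157e-06]), 'eef_pos': array([ 0.23577485, -0.63248022,  0.25032062]), 'tcp_rot': array([ 9.84130677e-01,  1.77445235e-01,  4.88465954e-06, -4.95708584e-06]), 'contact_force': array([-0.17075723, -0.17054841, -0.16163401]), 'wrist_torque': array([-0.01561659, -0.01372278,  0.03281335]), 'finger_force': 0.0, 'opening': 0.9971782765814311}
0.019
```

Run:
```python
import cv2
a=cv2.imread('pics/top0.png')[100:310,170:470];cv2.imwrite('pics/topc.png',cv2.resize(a,(800,560),interpolation=cv2.INTER_CUBIC))
a=cv2.imread('pics/side0.png')[110:350,200:520];cv2.imwrite('pics/sidec.png',cv2.resize(a,(800,600),interpolation=cv2.INTER_CUBIC))
```

```text
(no output)
```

View pics/topc.png

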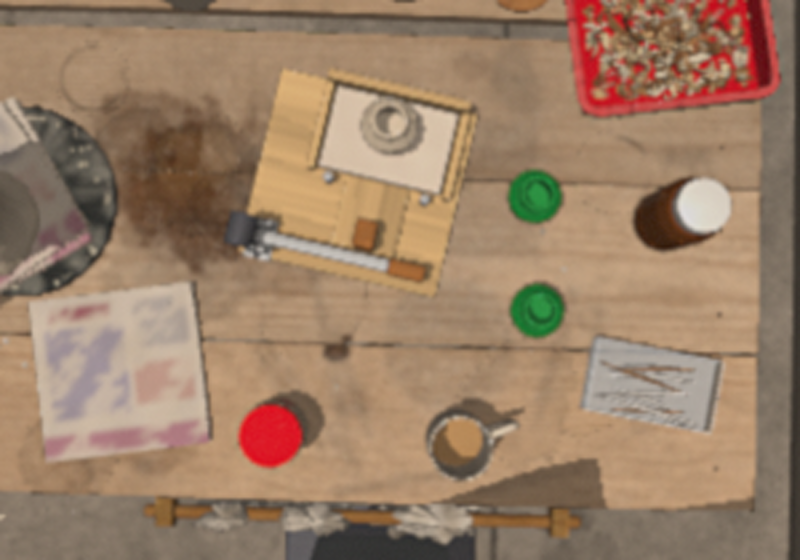

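View pics/sidec.png

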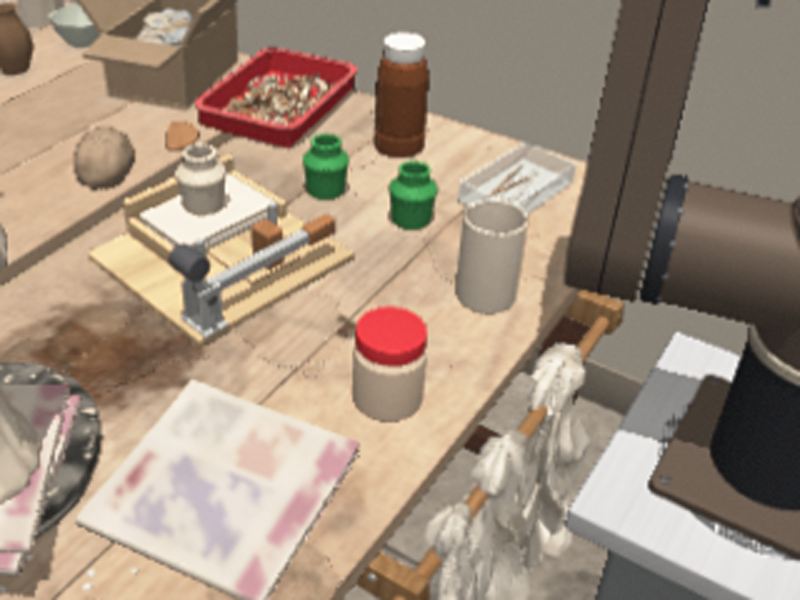

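The top crop (x2.667, offset 170,100) shows the bay. The grip is at crop (407,271), the orange handle at (367,233) and the cream pot at (391,123). Look-alikes for the pot are the two green pots at (537,195) and (537,310). The pad is the bare magazine at front left (120,370), not the one under the figure at far left. The jar is at (270,435), the mug at (465,440) and the bottle at (690,210). Next I'll fit the bay pose.

Run:
```python
from h import *
from scipy.optimize import least_squares
T=cam('top');S=cam('side')
tp=[((65,150,12),(285,70)),((-170,-100,12),(435,296)),((-148,-57.5,68),(409,268)),((-118,0,72),(368,228)),((-58,60,50),(331,174)),((-58,-60,50),(426,198)),((62,-85,38),(468,108))]
sp=[((65,150,12),(90,257)),((-170,150,12),(205,340)),((-170,-100,12),(352,258)),((-148,-57.5,56),(319,229)),((-118,0,72),(267,226))]
A=np.array([a for a,_ in tp])/1e3;a=np.array([u for _,u in tp])/(800/300.)+[170,100]
B=np.array([a for a,_ in sp])/1e3;b=np.array([u for _,u in sp])/2.5+[200,110]
def W(p,P):
    c,s=np.cos(p[2]),np.sin(p[2]);return P@np.array([[c,s,0],[-s,c,0],[0,0,1]])+[p[0],p[1],0]
f=lambda p:np.r_[proj(T,W(p,A))-a,proj(S,W(p,B))-b].ravel()
r=least_squares(f,[.74,0,-.2],loss='soft_l1');print(r.x,f(r.x).reshape(-1,2).round(1).tolist())
print('grip',W(r.x,np.array([[-.148,-.0575,.056]])),'handle',W(r.x,np.array([[-.118,0,.052]])))
for n,C in(('top',T),('side',S)):
    s=ctrl.silhouettes('pad',n)[0];m=s['pixels'].astype(np.uint8)
    c=max(cv2.findContours(m,0,2)[0],key=cv2.contourArea)[:,0].astype(float)
    w=np.array([onz(C,u,.013)[:2] for u in c]);print(n,s['p'],cv2.minAreaRect((w*1000).astype(np.float32)))
np.save('bay.npy',r.x)
```

```text
[ 0.72374876  0.00390345 -0.19140417] [[-1.0, -0.5], [0.9, 0.4], [-0.1, 0.6], [-0.5, 2.2], [-0.7, 0.7], [0.3, -0.1], [-0.1, -0.0], [-1.0, -2.6], [-1.7, -0.7], [0.9, -3.6], [-0.2, -0.9], [0.2, -0.6]]
grip [[ 0.56751286 -0.02439133  0.056     ]] handle [[0.60790366 0.02635149 0.052     ]]
top 0.72 ((436.1659851074219, 327.35772705078125), (201.22897338867188, 206.8590087890625), 8.503186225891113)
side 0.64 ((432.91522216796875, 330.0800476074219), (208.28005981445312, 216.38912963867188), 8.648515701293945)
```

>>> apply_moves([
  [0.1,0.2,0.02,0,0,0.3],
  [0.2,0.4,0.04,0,0,0.6],
  [0.38,0.715,0.04,0,0,1],
  [0.38,0.715,0.04,0,0,1],
  [0.38,0.715,0.04,0,0,1],
  [0.38,0.715,0.04,0,0,1],
  [0.38,0.715,0.04,0,0,1],
  [0.38,0.715,0.04,0,0,1],
  [0.38,0.715,0.04,0,0,1],
  [0.38,0.715,0.04,0,0,1],
  [0.38,0.715,0.04,0,0,1],
  [0.38,0.715,0.04,0,0,1],
  [0.38,0.715,0.04,0,0,1],
  [0.38,0.715,0.04,0,0,1],
  [0.38,0.715,0.04,0,0,1],
  [0.38,0.715,0.04,0,0,1],
], jaw=0.7)

```text
time: 3.4
eef_pos: [0.5396, -0.0611, 0.2824]
tcp_rot: [0.842, 0.54, 0.0, 0.0]
contact_force: [-0.0, -0.1, -0.1]
opening: 0.701
finger_force: 0.0
```

Run:
```python
from h import *
st=ctrl.get_state();print(st['time'],st['eef_pos'],R.from_quat(st['tcp_rot']).as_matrix().round(3),st['qpos'].round(2),st['opening'])
C=cam('wrist',st);im=ctrl.read_camera('wrist').copy()
p=np.load('bay.npy')
def W(P):
    c,s=np.cos(p[2]),np.sin(p[2]);return np.array(P)/1e3@np.array([[c,s,0],[-s,c,0],[0,0,1]])+[p[0],p[1],0]
for P in[(-148,-57.5,68),(-148,-80,68),(-118,0,72),(-58,60,50),(-58,-60,50),(-170,-100,12),(-170,150,12)]:
    u=proj(C,W([P]))[0]
    if abs(u).max()<2000: cv2.circle(im,tuple(int(x) for x in u),4,(0,0,255),1);print(P,u.round())
save('w1.png',im)
```

```text
3.4 [ 0.53962185 -0.06106817  0.2823694 ] [[ 0.417  0.909  0.   ]
 [ 0.909 -0.417 -0.   ]
 [-0.     0.    -1.   ]] [-0.3  -0.03  1.87 -0.    1.3   0.13] 0.7010557270411698
(-148, -57.5, 68) [326. 130.]
(-148, -80, 68) [331. 151.]
(-118, 0, 72) [342.  66.]
(-58, 60, 50) [386.  -8.]
(-58, -60, 50) [406. 111.]
(-170, -100, 12) [315. 163.]
(-170, 150, 12) [260. -61.]
```

View pics/w1.png

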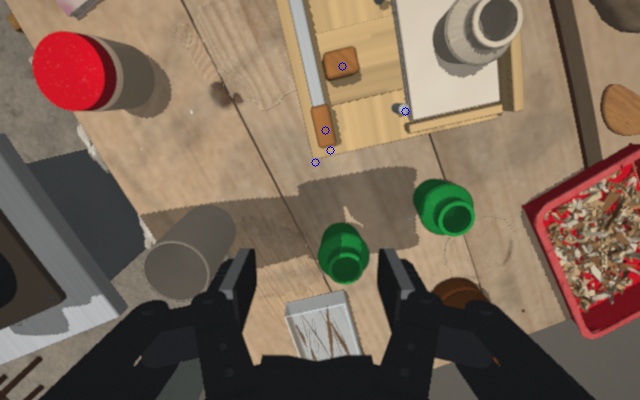

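The projected points sit about 3 px from the real grip (323,127), the handle (341,64) and the pin, so the fit holds to about 3 mm. Now I'll descend on the gate grip.

>>> apply_moves([
  [0.032,0.048,0,0,0,0.304],
  [0.032,0.048,0,0,0,0.304],
  [0.032,0.048,-0.06,0,0,0.304],
  [0.032,0.048,-0.12,0,0,0.304],
  [0.032,0.048,-0.18,0,0,0.304],
  [0.032,0.048,-0.22,0,0,0.304],
  [0.032,0.048,-0.25,0,0,0.304],
  [0.032,0.048,-0.28,0,0,0.304],
  [0.032,0.048,-0.28,0,0,0.304],
  [0.032,0.048,-0.28,0,0,0.304],
])

```text
time: 4.7
eef_pos: [0.5661, -0.0223, 0.0593]
tcp_rot: [0.771, 0.637, 0.0, 0.001]
contact_force: [-0.3, -0.4, 0.2]
opening: 0.7
finger_force: 0.0
```

>>> apply_moves([
  [0,0,0,0,0,0],
  [0,0,0,0,0,0],
  [0,0,0,0,0,0],
  [0,0,0,0,0,0],
  [0,0,0,0,0,0],
  [0,0,0,0,0,0],
], jaw=0, squeeze=20)

```text
time: 5.45
eef_pos: [0.5658, -0.0221, 0.0594]
tcp_rot: [0.771, 0.637, 0.0, 0.0]
contact_force: [-1.9, 0.0, 5.6]
opening: 0.234
finger_force: 23.6
```

Run:
```python
from h import *
yaw=-.191;ey=np.array([-np.sin(yaw),np.cos(yaw)])
for th in np.arange(.1,1.41,.1):
    d=.1825*(1-np.cos(th));z=.1825*np.sin(th);print([round(float(x)/.8,3) for x in(*(d*ey),z)])
```

```text
[0.0, 0.001, 0.023]
[0.001, 0.004, 0.045]
[0.002, 0.01, 0.067]
[0.003, 0.018, 0.089]
[0.005, 0.027, 0.109]
[0.008, 0.039, 0.129]
[0.01, 0.053, 0.147]
[0.013, 0.068, 0.164]
[0.016, 0.085, 0.179]
[0.02, 0.103, 0.192]
[0.024, 0.122, 0.203]
[0.028, 0.143, 0.213]
[0.032, 0.164, 0.22]
[0.036, 0.186, 0.225]
```

The opening is 20 mm, so the grip is held. Now I'll swing it along the arc to about 1.3 rad.

>>> apply_moves([
  [0,0.001,0.023,0,0,0],
  [0.001,0.004,0.045,0,0,0],
  [0.002,0.01,0.067,0,0,0],
  [0.003,0.018,0.089,0,0,0],
  [0.005,0.027,0.109,0,0,0],
  [0.008,0.039,0.129,0,0,0],
  [0.01,0.053,0.147,0,0,0],
  [0.013,0.068,0.164,0,0,0],
  [0.016,0.085,0.179,0,0,0],
  [0.02,0.103,0.192,0,0,0],
  [0.024,0.122,0.203,0,0,0],
  [0.028,0.143,0.213,0,0,0],
  [0.032,0.164,0.22,0,0,0],
  [0.032,0.164,0.22,0,0,0],
])

```text
time: 7.2
eef_pos: [0.5928, 0.1097, 0.2365]
tcp_rot: [0.77, 0.638, 0.002, 0.003]
contact_force: [8.4, -0.4, -0.5]
opening: 0.232
finger_force: 25.1
```

>>> apply_moves([
  [0,0,0,0,0,0],
  [0,0,0,0,0,0],
  [0,0,0,0,0,0],
  [0,0,0.04,0,0,0],
  [0,0,0.08,0,0,0],
  [0,0,0.12,0,0,0],
  [0,0,0.12,0,0,0],
], jaw=0.7)

```text
time: 8.07
eef_pos: [0.592, 0.1091, 0.3341]
tcp_rot: [0.771, 0.637, 0.002, 0.002]
contact_force: [-0.6, 0.2, 0.3]
opening: 0.7
finger_force: 0.0
```

Run:
```python
from h import *
st=ctrl.get_state();print(st['eef_pos'],R.from_quat(st['tcp_rot']).as_matrix()[:,1],st['qpos'].round(2))
im=ctrl.read_camera('side')
C=cam('side')
print(proj(C,[[.608,.026,.072]]))
a=im[110:350,200:520];save('s2.png',cv2.resize(a,(800,600),interpolation=cv2.INTER_CUBIC))
```

```text
[0.59197523 0.10914258 0.33414002] [ 0.98204142 -0.18856816  0.00605719] [ 0.01  0.07  1.67 -0.    1.39  0.2 ]
[[307.06700052 199.71518395]]
```

View pics/s2.png

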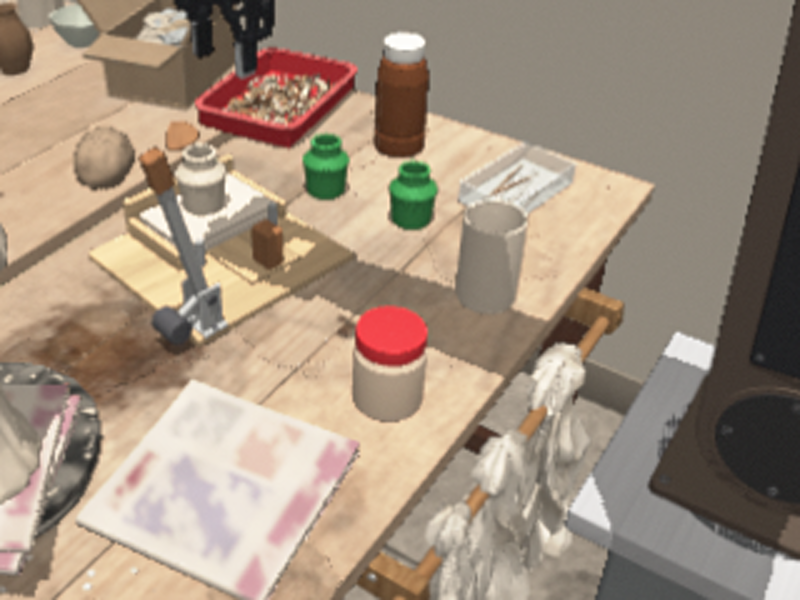

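The gate stands open (grip at crop 155,170), the handle is clear at (267,243) and the stack is undisturbed. Now I'll turn and look at the handle from near.

>>> apply_moves([
  [0.03,-0.06,0,0,0,0.2],
  [0.06,-0.12,0,0,0,0.4],
  [0.083,-0.2,-0.02,0,0,0.7],
  [0.083,-0.2,-0.04,0,0,1],
  [0.083,-0.2,-0.04,0,0,1],
  [0.083,-0.2,-0.04,0,0,1],
  [0.083,-0.2,-0.04,0,0,1],
])

```text
time: 9.0
eef_pos: [0.657, -0.0506, 0.2975]
tcp_rot: [0.469, 0.883, -0.0, -0.001]
contact_force: [1.3, 0.4, -0.3]
opening: 0.701
finger_force: 0.0
```

Run:
```python
from h import *
st=ctrl.get_state();print(st['eef_pos'],st['qpos'].round(2),R.from_quat(st['tcp_rot']).as_matrix()[:,1])
C=cam('wrist',st);im=ctrl.read_camera('wrist').copy();cv2.imwrite('pics/w2raw.png',im[:,:,::-1])
for b in ctrl.silhouettes('board_handle','wrist')[:2]+ctrl.boxes_of('board_handle','wrist')[:2]: print(b['p'],np.array(b['xy'])*[640,400],onz(C,np.array(b['xy'])*[640,400],.042))
p=np.load('bay.npy')
c,s=np.cos(p[2]),np.sin(p[2])
for P in[(-148,-57.5,0.1),(-118,0,72),(-58,60,50),(-58,-60,50),(-170,-100,12),(-170,150,12)]:
    u=proj(C,np.array([P])/1e3@np.array([[c,s,0],[-s,c,0],[0,0,1]])+[p[0],p[1],0])[0]
    if abs(u).max()<2000: cv2.circle(im,tuple(int(x) for x in u),4,(0,0,255),1);print(P,u.round())
save('w2.png',im)
```

```text
[ 0.65704127 -0.05059633  0.2974733 ] [-0.23  0.22  1.57 -0.    1.35 -0.83] [ 0.82843934  0.56007793 -0.00099075]
0.68 [331.904  99.68 ] [0.62954867 0.02197283 0.042     ]
0.65 [337.6 100.6] [0.63555656 0.0248178  0.042     ]
(-148, -57.5, 0.1) [270. 102.]
(-118, 0, 72) [319.  84.]
(-58, 60, 50) [395.  85.]
(-58, -60, 50) [318. 160.]
(-170, -100, 12) [233. 115.]
(-170, 150, 12) [381. -47.]
```

View pics/w2.png

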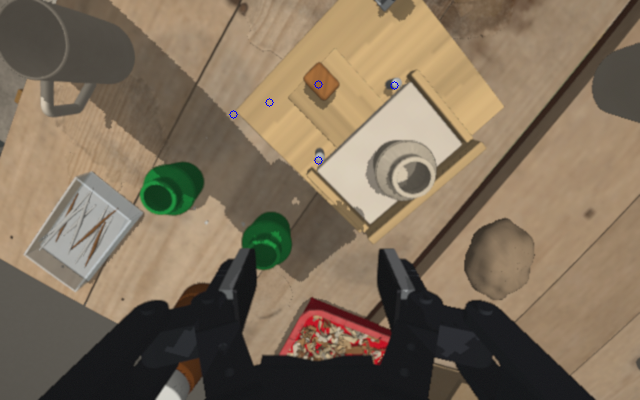

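Run:
```python
import cv2
a=cv2.imread('pics/w2raw.png')[0:190,220:460];cv2.imwrite('pics/w2c.png',cv2.resize(a,None,fx=3.15,fy=3.15,interpolation=cv2.INTER_CUBIC))
```

```text
(no output)
```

View pics/w2c.png

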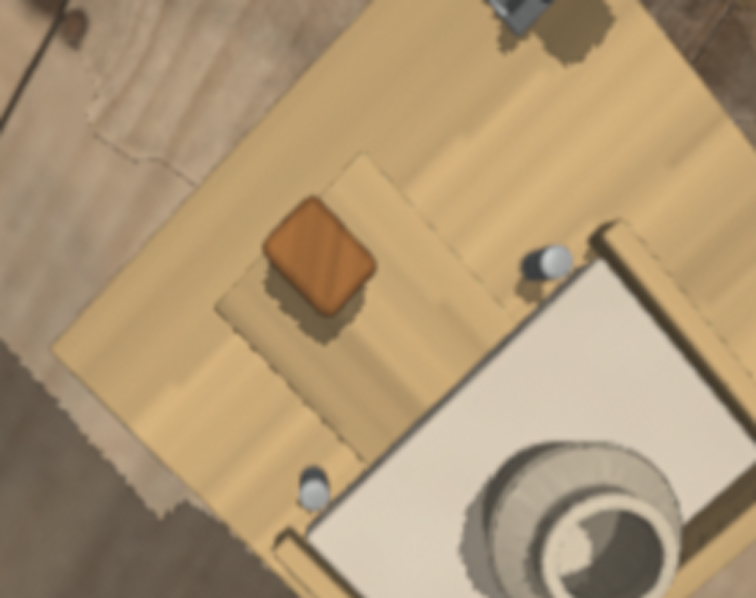

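The crop (x3.15, offset 220,0) shows the handle top centred at (321,256) and the pin tops at (556,261) and (314,491). The board's front corners are at (364,153) and (217,305).

Run:
```python
from h import *
C=cam('wrist',ctrl.get_state())
g=lambda u,z:onz(C,np.array(u)/3.15+[220,0],z)[:2]
h=g((321,256),.072);pl=g((556,261),.05);pr=g((314,491),.05);b1=g((364,153),.018);b2=g((217,305),.018);c=g((53,347),.012)
h1,h2,h3,h4=[g(u,.072) for u in((313,197),(265,248),(330,316),(376,265))]
an=lambda v:np.arctan2(v[1],v[0])
print('handle',h,'size',np.linalg.norm(h1-h2),np.linalg.norm(h2-h3),'pins',pl,pr,np.linalg.norm(pl-pr),'yaw',an(pl-pr)-np.pi/2,'board',b1,b2,np.linalg.norm(b1-b2),an(b1-b2)-np.pi/2,an(h3-h2),an(h4-h1))
p=np.load('bay.npy');y=p[2];ex=np.array([np.cos(y),np.sin(y)])
print('bay orig from pins',(pl+pr)/2+.058*ex,p, 'board front->handle',(b1+b2)/2+.017*ex,'corner',c)
```

```text
handle [0.60964228 0.03073176] size 0.022406329758139953 0.030702910409727335 pins [0.67906046 0.0773415 ] [ 0.65457284 -0.03891509] 0.11880757121890857 yaw -0.20759954671757552 board [0.6016534  0.07239004] [ 0.58581899 -0.00439112] 0.07839690780175913 -0.20337665653033832 -0.19108815113910663 -0.19369573478187097
bay orig from pins [0.72375746 0.00817942] [ 0.72374876  0.00390345 -0.19140417] board front->handle [0.61042574 0.03076542] corner [ 0.53961708 -0.05478418]
```

>>> apply_moves([
  [-0.03,0.05,0,0,0,0.25],
  [-0.059,0.102,0,0,0,0.5],
  [-0.059,0.102,0,0,0,0.75],
  [-0.059,0.102,0,0,0,0.985],
  [-0.059,0.102,-0.06,0,0,0.985],
  [-0.059,0.102,-0.12,0,0,0.985],
  [-0.059,0.102,-0.18,0,0,0.985],
  [-0.059,0.102,-0.23,0,0,0.985],
  [-0.059,0.102,-0.27,0,0,0.985],
  [-0.059,0.102,-0.307,0,0,0.985],
  [-0.059,0.102,-0.307,0,0,0.985],
  [-0.059,0.102,-0.307,0,0,0.985],
])

```text
time: 10.65
eef_pos: [0.6112, 0.0307, 0.0542]
tcp_rot: [0.101, 0.995, -0.0, 0.001]
contact_force: [0.0, 0.3, 1.2]
opening: 0.699
finger_force: 0.0
```

>>> apply_moves([
  [0,0,0,0,0,0],
  [0,0,0,0,0,0],
  [0,0,0,0,0,0],
  [0,0,0,0,0,0],
  [0,0,0,0,0,0],
  [0,0,0,0,0,0],
], jaw=0, squeeze=50)

```text
time: 11.4
eef_pos: [0.6112, 0.0305, 0.0545]
tcp_rot: [0.101, 0.995, -0.0, 0.001]
contact_force: [-1.6, -0.8, 6.1]
opening: 0.297
finger_force: 50.1
```

>>> apply_moves([
  [-0.004,0.001,0,0,0,0],
  [-0.01,0.002,0,0,0,0],
  [-0.018,0.004,0,0,0,0],
  [-0.026,0.005,0,0,0,0],
  [-0.034,0.007,0,0,0,0],
  [-0.042,0.009,0,0,0,0],
  [-0.05,0.01,0,0,0,0],
  [-0.058,0.012,0,0,0,0],
  [-0.066,0.014,0,0,0,0],
  [-0.074,0.015,0,0,0,0],
  [-0.082,0.017,0,0,0,0],
  [-0.09,0.019,0,0,0,0],
  [-0.098,0.02,0,0,0,0],
  [-0.106,0.022,0,0,0,0],
  [-0.114,0.024,0,0,0,0],
  [-0.122,0.025,0,0,0,0],
  [-0.13,0.027,0,0,0,0],
  [-0.138,0.028,0,0,0,0],
  [-0.146,0.03,0,0,0,0],
  [-0.146,0.03,0,0,0,0],
])

```text
time: 13.9
eef_pos: [0.494, 0.0548, 0.0537]
tcp_rot: [0.101, 0.995, -0.0, 0.001]
contact_force: [0.7, -0.1, 7.6]
opening: 0.298
finger_force: 51.2
```

Run:
```python
from h import *
st=ctrl.get_state();print(st['eef_pos'],st['qpos'].round(2))
im=ctrl.read_camera('side')
a=im[110:350,200:520];save('s3.png',cv2.resize(a,(800,600),interpolation=cv2.INTER_CUBIC))
```

```text
[0.49395528 0.05479737 0.05373401] [-0.09  0.16  2.13 -0.    0.85 -1.46]
```

View pics/s3.png

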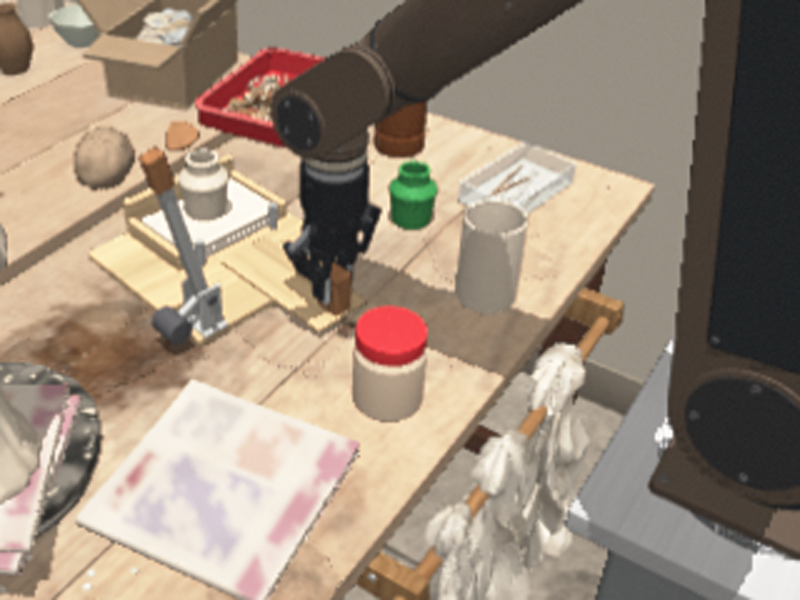

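The board is out: the slabs and pot are standing, and the board is held in front of the bay. Now I'll lift.

>>> apply_moves([
  [-0.001,0,0.01,0,0,0],
  [-0.002,0,0.03,0,0,0],
  [-0.005,0.001,0.06,0,0,0],
  [-0.007,0.001,0.09,0,0,0],
  [-0.01,0.002,0.12,0,0,0],
  [-0.01,0.002,0.15,0,0,0],
  [-0.01,0.002,0.18,0,0,0],
  [-0.01,0.002,0.21,0,0,0],
  [-0.01,0.002,0.24,0,0,0],
  [-0.01,0.002,0.27,0,0,0],
  [-0.01,0.002,0.3,0,0,0],
  [-0.01,0.002,0.33,0,0,0],
  [-0.01,0.002,0.36,0,0,0],
  [-0.01,0.002,0.365,0,0,0],
  [-0.01,0.002,0.365,0,0,0],
])

```text
time: 15.82
eef_pos: [0.4846, 0.0565, 0.3439]
tcp_rot: [0.101, 0.995, 0.0, -0.001]
contact_force: [0.4, 0.3, -1.4]
opening: 0.297
finger_force: 50.3
```

Run:
```python
from h import *
st=ctrl.get_state();print(st['eef_pos'],st['qpos'].round(2),R.from_quat(st['tcp_rot']).as_matrix().round(4)[:,1],st['contact_force'],st['wrist_torque'])
im=ctrl.read_camera('side')
a=im[0:350,120:520];save('s4.png',cv2.resize(a,(680,595),interpolation=cv2.INTER_CUBIC))
```

```text
[0.48464851 0.05646906 0.34392161] [-0.09 -0.2   1.91  0.    1.43 -1.46] [ 2.002e-01  9.798e-01 -1.000e-04] [ 0.38741806  0.33537784 -1.36134384] [ 0.00797393  0.03861705 -0.08546978]
```

View pics/s4.png

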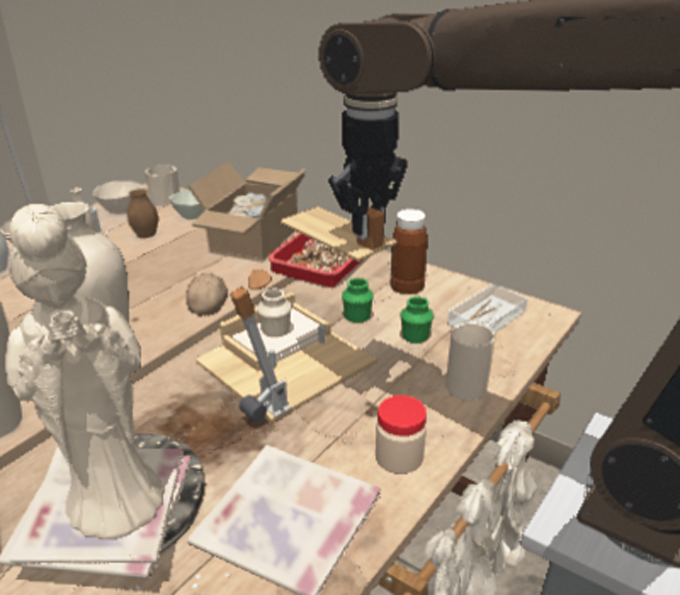

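The board is held level and clear above the gate. Now I'll carry it over the pad, lining it up with the pad's yaw.

>>> apply_moves([
  [-0.01,0.02,0,0,0,0.03],
  [-0.025,0.053,0,0,0,0.08],
  [-0.044,0.094,0,0,0,0.13],
  [-0.063,0.135,0,0,0,0.19],
  [-0.082,0.176,0,0,0,0.25],
  [-0.101,0.217,0,0,0,0.31],
  [-0.12,0.258,0,0,0,0.36],
  [-0.137,0.294,0,0,0,0.41],
  [-0.148,0.317,0,0,0,0.44],
  [-0.152,0.326,0,0,0,0.446],
  [-0.152,0.326,0,0,0,0.446],
  [-0.152,0.326,-0.05,0,0,0.446],
  [-0.152,0.326,-0.1,0,0,0.446],
  [-0.152,0.326,-0.15,0,0,0.446],
  [-0.152,0.326,-0.2,0,0,0.446],
  [-0.152,0.326,-0.24,0,0,0.446],
  [-0.152,0.326,-0.28,0,0,0.446],
  [-0.152,0.326,-0.3,0,0,0.446],
  [-0.152,0.326,-0.31,0,0,0.446],
  [-0.152,0.326,-0.31,0,0,0.446],
])

```text
time: 18.38
eef_pos: [0.3642, 0.3171, 0.0971]
tcp_rot: [-0.074, 0.997, 0.0, 0.0]
contact_force: [0.7, -0.8, -0.4]
opening: 0.296
finger_force: 50.3
```

Run:
```python
from h import *
st=ctrl.get_state();print(st['eef_pos'],st['qpos'].round(2),R.from_quat(st['tcp_rot']).as_matrix().round(4)[:,1])
C=cam('wrist',st);im=ctrl.read_camera('wrist');T=cam('top');tm=ctrl.read_camera('top')
a=cv2.resize(tm[180:300,140:300],(640,480),interpolation=cv2.INTER_CUBIC)
save('t5.png',a)
```

```text
[0.36419668 0.31710998 0.09705256] [ 0.51  0.05  2.15 -0.    0.94 -1.21] [-1.478e-01  9.890e-01  1.000e-04]
```

View pics/t5.png

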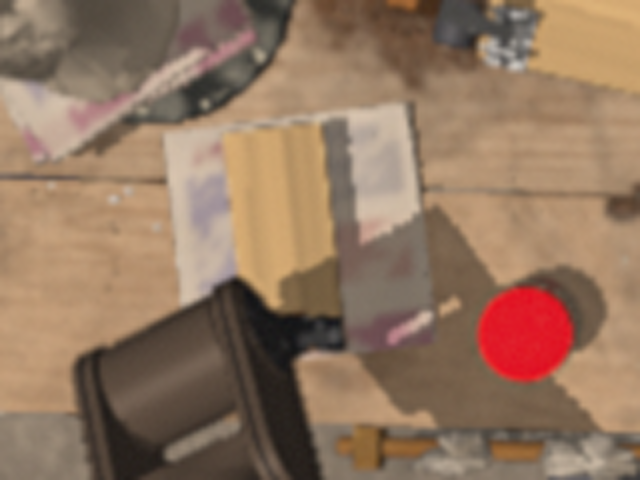

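Top crop (x4, offset 140,180): the board's rear corners are at (223,135) and (322,122), and the pad's rear corners at (165,135) and (412,102). I'll compute the offset.

Run:
```python
from h import *
T=cam('top');g=lambda u,z:onz(T,np.array(u)/4+[140,180],z)[:2]
b1,b2=g((223,135),.0605),g((322,122),.0605);p1,p2,p3=g((165,135),.013),g((412,102),.013),g((435,342),.013)
an=lambda v:np.arctan2(v[1],v[0])-np.pi/2
y=an(b1-b2);ex=np.array([np.cos(y),np.sin(y)]);yp=an(p1-p2);print(y,yp,np.linalg.norm(b1-b2),np.linalg.norm(p1-p2),np.linalg.norm(p2-p3))
print('board origin',(b1+b2)/2-.09*ex,'pad',(p1+p3)/2, (p1+p2)/2-np.linalg.norm(p2-p3)/2*np.array([np.cos(yp),np.sin(yp)]))
```

```text
0.15963773155319028 0.16179908682779032 0.07954380634627285 0.20589346568691377 0.19696432721380142
board origin [0.43354045 0.32439068] pad [0.43406969 0.32592001] [0.43451713 0.32288143]
```

The board is centred within 2 mm. Now I'll lower it.

>>> apply_moves([
  [0,0,-0.015,0,0,0],
  [0,0,-0.03,0,0,0],
  [0,0,-0.04,0,0,0],
  [0,0,-0.046,0,0,0],
  [0,0,-0.05,0,0,0],
  [0,0,-0.053,0,0,0],
  [0,0,-0.053,0,0,0],
  [0,0,-0.053,0,0,0],
])

```text
time: 19.48
eef_pos: [0.3639, 0.3172, 0.0557]
tcp_rot: [-0.074, 0.997, -0.0, -0.0]
contact_force: [-3.1, -2.9, 7.5]
opening: 0.297
finger_force: 51.3
```

>>> apply_moves([
  [0,0,0,0,0,0],
  [0,0,0,0,0,0],
  [0,0,0,0,0,0],
  [0,0,0,0,0,0],
  [0,0,0.03,0,0,0],
  [0,0,0.08,0,0,0],
  [0,0,0.14,0,0,0],
  [0,0,0.2,0,0,0],
  [0.02,-0.1,0.26,0,0,0],
  [0.1,-0.3,0.26,0,0,0],
  [0.15,-0.5,0.26,0,0,0],
  [0.15,-0.6,0.26,0,0,0],
  [0.15,-0.7,0.26,0,0,0],
  [0.15,-0.7,0.26,0,0,0],
  [0.15,-0.7,0.26,0,0,0],
  [0.15,-0.7,0.26,0,0,0],
], jaw=0.7)

```text
time: 21.48
eef_pos: [0.4698, -0.1633, 0.2606]
tcp_rot: [-0.074, 0.997, -0.0, 0.0]
contact_force: [1.3, 1.7, -0.6]
opening: 0.7
finger_force: 0.0
```

Run:
```python
from h import *
im=ctrl.read_camera('side')
save('s6.png',cv2.resize(im[110:350,200:520],(800,600),interpolation=cv2.INTER_CUBIC))
```

```text
(no output)
```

View pics/s6.png

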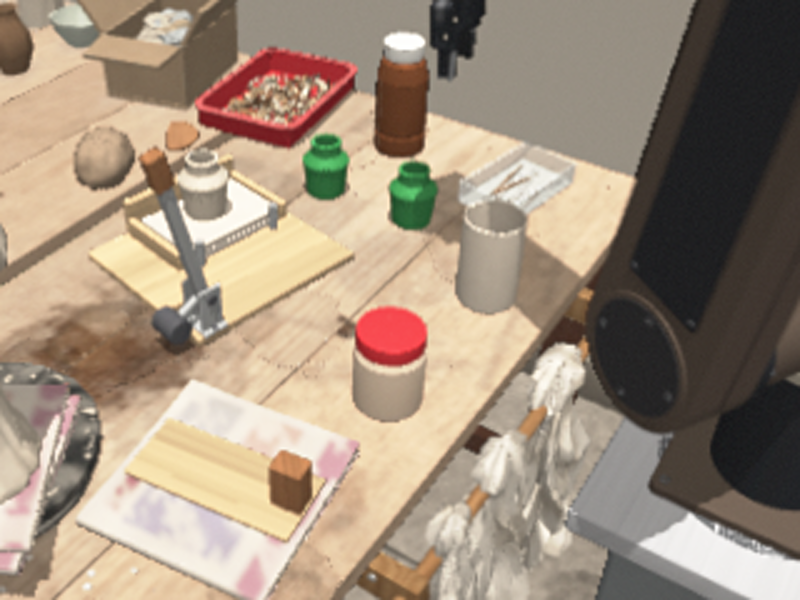

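The board lies flat in the middle of the pad (crop 230,480), the gate stands open, and the slabs and pot are upright in the bay. The mug, jar and bottle are where they were.

```bash
python3 -c "
from plant import ctrl
print(ctrl.sign_off())"
```

```text
the job is handed in; nothing more can be done
None
```

The job is done and handed in at about 21.5 s: the gate stands open by itself, the slabs and pot are upright in the bay, the board lies flat in the middle of the pad, and the mug, jar and bottle look untouched in the last picture.

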